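Count whole tablets into the trough of a counting tray

ROBOT

A 6-joint arm with a two-finger parallel gripper is mounted at the origin on a cart in front of the work surface, level with it; the furniture and walls round the work are solid. World frame = base frame: x ahead of the robot, y to its left, z up, the work surface at z = 0. Lengths are in mm, angles in rad, forces in N, time in s.
With the tool pointing down it reaches from about 350 to 800 mm from the base axis. Payload 7.3 kg.
Tool frame: the origin (TCP) lies at the very end of the fingers, on their centre line; the grasp point (between the pads) lies 19 mm behind it; z points along the fingers, y is the direction in which the jaws open and shut (so a half turn about z gives the same grasp; the last joint's range is limited). The gripper opens to 85 mm and grips with 20 to 120 N. Pads are 22 mm wide; open, the fingers measure 114 mm over their backs; the gripper's body (76 mm by 85 mm) begins 54 mm behind the grasp point. The pads swing forward as they close: fully open they stand 13 mm farther back than shut.
Start: joints at [0.968, 0.342, 1.524, -0, 1.275, -0.146], TCP at [231.555, 471.197, 231.322] pointing down, gripper open.
Joint ranges: [-2.53, 2.53], [-0.77, 2.02], [0.04, 2.7], [-1, 4.14], [0.28, 2.66], [-3.11, 3.11]. Speed limits (rad/s): [2.57, 2.57, 3.14, 3.14, 3.14, 3.14].

INTERFACE

Orientations are given as [roll, pitch, yaw] about the fixed x, y, z axes, in that order (R = Rz(yaw) Ry(pitch) Rx(roll)).
In Python, from station import ctrl gives the robot as it stands.
- The arm moves only by the tool step_arm, never from a script. Its argument "deltas" is a list of rows, each an object of numbers: "rx", "ry", "rz": the turn, a rotation vector about the tool's x, y, z scaled (see below); "x", "y", "z": the shift along the tool's x, y, z scaled (see below); "claw": the gripper's target within -1 to 1 (fully open at 1, half-way at 0, shut at -1). A call has 1 to 5 rows; each row shifts and turns the commanded pose from where the row before left it, along the tool's axes as they then stand; what a row does not reach is not made up. The controller multiplies each number of a shift by 7.5 cm and each number of a turn by 120 degrees. A row lasts 1/12 s, in which the tool goes at most 41.7 mm and 7.16 degrees, less where a joint would pass 70% of its speed; a pose out of reach is approached as far as the arm can. A call with a number of a shift or a turn outside -1 to 1 is refused whole. A call with a gripper value outside its range is refused whole. The fingers move at their own pace and stop on an object; the grip force is fixed at half the most. Time passes only in rows, so rows that do not move let the fingers close. It gives the time, the measured TCP pose, the force and the opening at its end, in the units of the state.
- ctrl.sense(): the state, without advancing time (a new reading comes with each control period).
- ctrl.camera(name): name is "scene" or "top" or "wrist"; returns a dict with "pixels" (420x560x3 uint8, blue, green, red), "intrinsics" (3x3 intrinsics, pixels), "dist" ([k1, k2, p1, p2, k3] as OpenCV has them; the pictures are not rectified), "rvec" (rotation vector, rad) and "tvec" (3), from world to camera coordinates, as OpenCV has them. Camera axes: x right, y down, z forward; pixel columns grow to the right and rows downward; lengths in mm; the calibration is good to about 2 mm. A picture is of the moment at which its call begins. There is no depth.
- ctrl.close_job(): hands the job in, once; it reports no verdict.
The state is a dict: "time_s": time; "joint_positions": joint angles; "joint_vel": joint speeds; "joint_efforts": joint torques, N m; "tool_pos": TCP position; "tcp_rot": TCP orientation; "wrist_force": force on the tool from outside, world axes, zero at the start; "wrist_torque": the same for the moment, N m; "opening": opening from 0.0 (shut) to 1.0 (fully open).
Only numpy, scipy, OpenCV 4.12 (cv2) and the standard library are available. Lean on these libraries where they do the work, as an engineer would, in place of code of your own. Each camera call takes 0.05 s, during which the arm holds its last target. There are 200 camera calls.

TASK

Four whole round tablets and one broken one lie on the platform of the counting tray: with the closed fingertips, sweep the four whole ones across the platform over its open edge into the trough, leaving the broken one behind on the platform. Then, with the fingertips, push the trough's clear lid over and down until it lies flat shut. Only push: do not pinch, press hard on or lift the brittle tablets, and do not disturb the jar, the cup and the tweezers beside the tray.

Things in the scene. Friction and masses are not known exactly. Their poses are not given: they have to be found in the camera images.
- tray: blue tablet counting tray, 238 x 222 mm, standing firmly on the worktop (it does not slide). Origin: middle of its 238 mm length, on the worktop. Its x axis runs along the length, parallel to trough and lid; its +y axis points across the platform towards the trough; z up. The flat platform, 40 mm above the worktop, reaches over x = -115 to +115 mm and y = -111 to +55 mm; rims 4 mm thick and 6 mm higher than the platform stand round it on three sides, none on the trough side
- platform_edge (a point): middle of the platform's open edge (tray y = 55 mm, 40 mm above the worktop), where the tablets drop into the trough
- trough (a point): middle of the trough's floor, 6 mm above the worktop; the trough is 230 mm long (tray x), 46 mm wide (tray y = 55 to 101 mm) and 34 mm deep below the platform, closed at both ends
- lid_hinge (a point): middle of the lid's hinge line, on the trough's outer long edge (tray y = 107 mm, 42.5 mm above the worktop); the hinge line runs along tray x
- lid_edge (a point): middle of the lid's free long edge, 49 mm from the hinge line; moves with the lid
- trough_lid (a joint): angle of the trough's clear lid (236 x 49 mm, 3 mm thick, blue strip along its free edge; 30 g): 0 = shut, lying level over the trough with its top face 44 mm above the worktop; about 1.57 = upright; at the start 1.75 to 1.95, leaning back outwards (away from the platform), its stop is at 2.0. The hinge is slightly stiff: the lid stays at whatever angle it is left, and moves at well under 1 N at its edge
- broken: origin: middle (half-way up) of the broken white tablet, a D-shaped piece of about 15 x 28 mm (half a tablet), 12 mm thick, 10 g, lying flat on the platform
- tablet_0: origin: centre (half-way up) of a whole round white tablet with a score line, 28 mm diameter, 12 mm thick, 11 to 21 g, lying flat on the platform (centre 46 mm above the worktop), at least 32 mm (along tray x) from the centre of every other one, so that each can be swept straight across on its own; brittle
- tablet_1: origin: centre (half-way up) of a whole round white tablet with a score line, 28 mm diameter, 12 mm thick, 11 to 21 g, lying flat on the platform (centre 46 mm above the worktop), at least 32 mm (along tray x) from the centre of every other one, so that each can be swept straight across on its own; brittle
- tablet_2: origin: centre (half-way up) of a whole round white tablet with a score line, 28 mm diameter, 12 mm thick, 11 to 21 g, lying flat on the platform (centre 46 mm above the worktop), at least 32 mm (along tray x) from the centre of every other one, so that each can be swept straight across on its own; brittle
- tablet_3: origin: centre (half-way up) of a whole round white tablet with a score line, 28 mm diameter, 12 mm thick, 11 to 21 g, lying flat on the platform (centre 46 mm above the worktop), at least 32 mm (along tray x) from the centre of every other one, so that each can be swept straight across on its own; brittle
- jar: white screw-lid jar, 69 mm diameter, 75 mm tall, standing beside the tray; origin at the centre of its underside; to be left alone
- cup: small light-grey weighing cup, 51 mm diameter, 39 mm tall, standing beside the tray; origin at the centre of its underside; to be left alone
- forceps: tweezers, 126 mm long, lying beside the tray; origin at its centre on the worktop; to be left alone
Mind the look-alikes: they are no part of the job. What is shaped like the tablet_3 but blue or green is not meant.

How it is judged (in metres and radians):
On the way:
1. all four whole tablets lie in the trough while its lid is still open and the broken one is on the platform (y of tablet_0 in the frame of tray between 0.053 and 0.103 m and x of tablet_0 in the frame of tray between -0.117 and 0.117 m and z of tablet_0 in the frame of tray between 0 and 0.032 m and y of tablet_1 in the frame of tray between 0.053 and 0.103 m and x of tablet_1 in the frame of tray between -0.117 and 0.117 m and z of tablet_1 in the frame of tray between 0 and 0.032 m and y of tablet_2 in the frame of tray between 0.053 and 0.103 m and x of tablet_2 in the frame of tray between -0.117 and 0.117 m and z of tablet_2 in the frame of tray between 0 and 0.032 m and y of tablet_3 in the frame of tray between 0.053 and 0.103 m and x of tablet_3 in the frame of tray between -0.117 and 0.117 m and z of tablet_3 in the frame of tray between 0 and 0.032 m and y of broken in the frame of tray between -0.113 and 0.053 m and x of broken in the frame of tray between -0.117 and 0.117 m and z of broken in the frame of tray between 0.04 and 0.056 m and value of joint trough_lid above 1 rad), for 0.2 s.
At the end, for the whole second after the job is handed in: all four whole tablets lie at rest inside the trough, the broken tablet lies at rest on the platform, and the lid is shut to within 0.06 rad (3 mm at its free edge) (y of tablet_0 in the frame of tray between 0.053 and 0.103 m and x of tablet_0 in the frame of tray between -0.117 and 0.117 m and z of tablet_0 in the frame of tray between 0 and 0.032 m and y of tablet_1 in the frame of tray between 0.053 and 0.103 m and x of tablet_1 in the frame of tray between -0.117 and 0.117 m and z of tablet_1 in the frame of tray between 0 and 0.032 m and y of tablet_2 in the frame of tray between 0.053 and 0.103 m and x of tablet_2 in the frame of tray between -0.117 and 0.117 m and z of tablet_2 in the frame of tray between 0 and 0.032 m and y of tablet_3 in the frame of tray between 0.053 and 0.103 m and x of tablet_3 in the frame of tray between -0.117 and 0.117 m and z of tablet_3 in the frame of tray between 0 and 0.032 m and y of broken in the frame of tray between -0.113 and 0.053 m and x of broken in the frame of tray between -0.117 and 0.117 m and z of broken in the frame of tray between 0.04 and 0.056 m and value of joint trough_lid below 0.06 rad and linear speed of each of tablet_0, tablet_1, tablet_2, tablet_3, broken below 0.02 m/s); the robot touches nothing.
It fails at once if a tablet is lifted (20 mm or more above where it lies on the platform) (height (world z) of any of tablet_0, tablet_1, tablet_2, tablet_3, broken above 0.066 m).
It fails at once if a tablet is pinched or pressed with more than 15 N (contact force between the fingers and tablet_0 above 15 N or contact force between the fingers and tablet_1 above 15 N or contact force between the fingers and tablet_2 above 15 N or contact force between the fingers and tablet_3 above 15 N or contact force between the fingers and broken above 15 N).
It fails at once if the jar, the cup or the tweezers are moved by more than 15 mm or tipped (distance of any of jar, cup, forceps from where it was at the start of the episode above 0.015 m or angle between any of jar, cup's own z axis and vertical above 0.25 rad).
It also fails if it takes over 48 s, if anything falls off the work surface, if the arm or the gripper's body presses on something with over 40 N, if the wrist force passes 120 N, or if a joint passes its speed limit or range.

## Working session

There is one attempt and no reset: what is moved stays moved. The work goes in short steps, Python scripts to look and compute and a tool call to move; the robot and the scene stay as the last step left them, time stands still between calls to the robot, and variables do not carry over. Pictures are saved under pics/ and viewed, about 8 in all and at most 12, crops included, and the job is handed in when it is done.

Besides the shell and the picture viewer there is one more tool, called after "Emit:" as a command line: name --argument value ..., lists and objects as JSON in quotes. step_arm: Moves the arm, as the interface text tells. Its arguments: {"type":"object","properties":{"deltas":{"type":"array","items":{"type":"object","properties":{"rx":{"type":"number"},"ry":{"type":"number"},"rz":{"type":"number"},"x":{"type":"number"},"y":{"type":"number"},"z":{"type":"number"},"claw":{"type":"number"}}}}},"required":["deltas"]}

```bash
mkdir -p pics; cat > h.py <<'E'
import numpy as np, cv2
from station import ctrl
def shot(name,fn=None):
    c=ctrl.camera(name); im=np.array(c["pixels"]); 
    if fn: cv2.imwrite("pics/"+fn,im)
    return c,im
def ray(c,uv,z):
    K=np.array(c["intrinsics"],float);d=np.array(c["dist"],float)
    p=cv2.undistortPoints(np.array(uv,float).reshape(-1,1,2),K,d).reshape(-1,2)
    R=cv2.Rodrigues(np.array(c["rvec"],float))[0];t=np.array(c["tvec"],float).ravel()
    o=-R.T@t; dd=np.c_[p,np.ones(len(p))]@R
    return o+dd*((z-o[2])/dd[:,2])[:,None]
def proj(c,P):
    return cv2.projectPoints(np.array(P,float).reshape(-1,1,3),np.array(c["rvec"],float),np.array(c["tvec"],float),np.array(c["intrinsics"],float),np.array(c["dist"],float))[0].reshape(-1,2)
E
python3 - <<'E'
from h import *
import pickle
for n in("top","scene"):
    c,im=shot(n,n+"0.png"); pickle.dump(c,open(n+".pkl","wb"))
print(ctrl.sense())
E
```

```text
{'time_s': 0.1, 'joint_positions': array([ 9.68022651e-01,  3.42656249e-01,  1.52493919e+00,  3.55618594e-06,
        1.27539647e+00, -1.45991838e-01]), 'joint_vel': array([-0.00083426, -0.00033738, -0.00233269, -0.00065601,  0.00137129,
       -0.00034386]), 'joint_efforts': array([ 1.86565536e-03, -4.34447801e+01, -2.46493489e+01, -1.26246086e-04,
        4.70385028e-03, -2.36230363e-05]), 'tool_pos': array([231.32419424, 470.88418978, 230.68761591]), 'tcp_rot': array([-3.14020877e+00, -2.06920461e-04,  2.68480964e+00]), 'wrist_force': array([-0.37653925,  0.45733393, -0.29606211]), 'wrist_torque': array([-0.03295126, -0.00621385, -0.0469087 ]), 'opening': 1.0019568508765968}
```

View pics/top0.png

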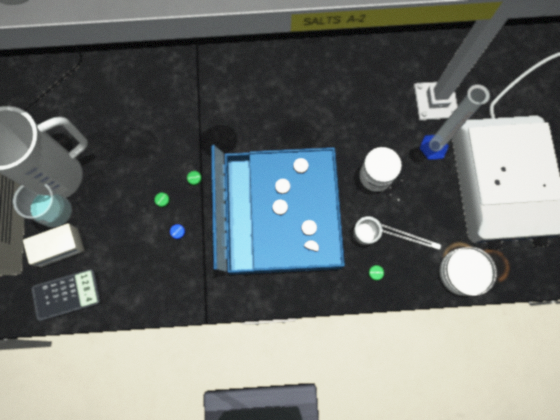

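View pics/scene0.png

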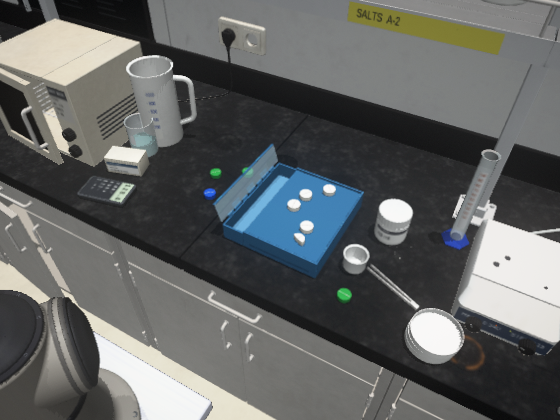

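Top picture: the tray has its trough to the left. The whole tablets are at about (301,165), (283,186), (280,207) and (309,227), with the broken one at (311,245). The jar is at (380,168), the cup at (368,231) and the tweezers run to (438,246). The scene view agrees, with the lid leaning outwards.

```bash
python3 - <<'E'
from h import *
import pickle
c=pickle.load(open("top.pkl","rb")); im=np.array(c["pixels"])
hsv=cv2.cvtColor(im,cv2.COLOR_BGR2HSV)
m=cv2.inRange(hsv,(0,0,150),(180,60,255)); m[:,:225]=0; m[:,338:]=0; m[:150]=0;m[268:]=0
n,l,st,ce=cv2.connectedComponentsWithStats(m)
for i in range(1,n):
    if st[i,4]>30: print(st[i],ce[i].round(1),ray(c,ce[i],52)[0].round(1))
g=cv2.resize(im[140:280,200:350],None,fx=4,fy=4,interpolation=cv2.INTER_CUBIC); cv2.imwrite("pics/crop.png",g)
E
```

```text
[293 158  16  15 174] [300.4 165.1] [ 652.7 -135.7   52. ]
[275 179  15  15 180] [282.2 185.8] [612.8 -96.9  52. ]
[273 199  15  16 182] [279.7 206.7] [571.3 -89.1  52. ]
[301 220  16  15 188] [308.7 227.1] [ 527.3 -141.4   52. ]
[304 240  15  11 116] [311.5 245.2] [ 492.1 -143.7   52. ]
```

View pics/crop.png

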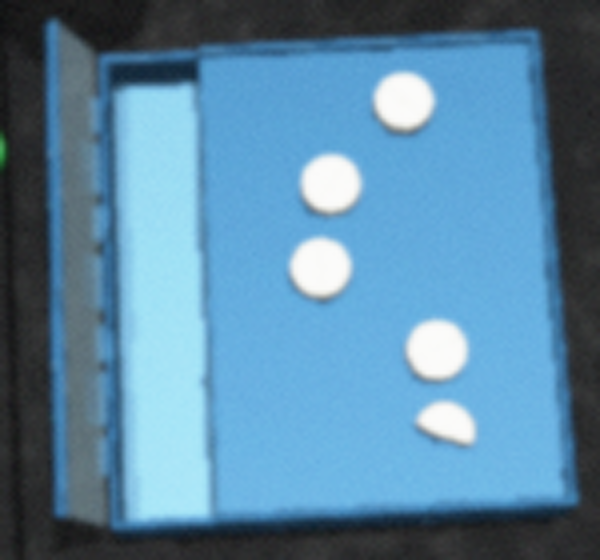

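```bash
python3 - <<'E'
from h import *
import pickle
c=pickle.load(open("top.pkl","rb"))
U=lambda L:[((u+.5)/4-.5+200,(v+.5)/4-.5+140) for u,v in L]
r=ray(c,U([(540,31),(577,500),(100,54),(112,528)]),46);e=ray(c,U([(199,48),(213,522)]),40)
print(r.round(1),e.round(1))
yaws=[np.arctan2(*(a-b)[[1,0]]) for a,b in((r[0],r[1]),(r[2],r[3]),(e[0],e[1]))]+[np.arctan2(-(a-b)[0],(a-b)[1]) for a,b in((r[2],r[0]),(r[3],r[1]))]
print(np.round(yaws,4),[np.linalg.norm(a-b).round(1) for a,b in((r[0],r[1]),(r[2],r[3]),(e[0],e[1]),(r[2],r[0]),(r[3],r[1]))])
yw=np.median(yaws[:3]);R=np.array([[np.cos(yw),-np.sin(yw)],[np.sin(yw),np.cos(yw)]])
em=e.mean(0)[:2]; o=np.array([em]) ; o=em-R@[0,55]
o2=r[:2].mean(0)[:2]+R@[0,115]; o3=r[:,:2].mean(0)
print("yaw",yw,o,o2,o3)
T=np.array([[652.7,-135.7],[612.8,-96.9],[571.3,-89.1],[527.3,-141.4],[492.1,-143.7]])
print(((T-o)@R).round(1))
ts=pickle.load(open("scene.pkl","rb"))
for z in(46,):
  for q in np.r_[T]: print(proj(ts,[*q,52]).round(1),end=' ')
E
```

```text
[[ 687.4 -207.3   46. ]
 [ 452.  -201.8   46. ]
 [ 690.4   12.4   46. ]
 [ 453.9   17.1   46. ]] [[692.5 -36.8  40. ]
 [454.2 -30.1  40. ]]
[-0.0233 -0.0198 -0.0279 -0.0137 -0.0088] [np.float64(235.5), np.float64(236.6), np.float64(238.4), np.float64(219.7), np.float64(218.9)]
yaw -0.023263928718253914 [572.08641728 -88.41812308] [572.34673821 -89.60372235] [570.90749845 -94.92364206]
[[ 81.7 -45.4]
 [ 40.9  -7.5]
 [ -0.8  -0.7]
 [-43.5 -54. ]
 [-78.7 -57.1]]
[[329.3 188.3]] [[305.8 193.1]] [[294.  203.4]] [[306.8 225.1]] [[300.1 236.7]]
```

Emit:
step_arm --deltas '[{"rz": -0.052, "claw": -1}, {"rz": -0.052, "claw": -1}, {"rz": -0.052, "claw": -1}, {"rz": -0.052, "claw": -1}, {"claw": -1}]'

```text
invalid input
```

Emit:
step_arm --deltas '[{"x": 0, "y": 0, "z": 0, "rx": 0, "ry": 0, "rz": -0.052, "claw": -1}, {"x": 0, "y": 0, "z": 0, "rx": 0, "ry": 0, "rz": -0.052, "claw": -1}, {"x": 0, "y": 0, "z": 0, "rx": 0, "ry": 0, "rz": -0.052, "claw": -1}, {"x": 0, "y": 0, "z": 0, "rx": 0, "ry": 0, "rz": -0.052, "claw": -1}, {"x": 0, "y": 0, "z": 0, "rx": 0, "ry": 0, "rz": 0, "claw": -1}]'

```text
time_s: 0.52
tool_pos: [231.4, 471.0, 230.9]
tcp_rot: [-3.141, -0.0, 3.124]
wrist_force: [0.6, -0.7, 0.2]
opening: 0.299
```

Emit:
step_arm --deltas '[{"x": -0.288, "y": -0.4235, "z": 0, "rx": 0, "ry": 0, "rz": 0, "claw": -1}, {"x": -0.288, "y": -0.4235, "z": 0, "rx": 0, "ry": 0, "rz": 0, "claw": -1}, {"x": -0.288, "y": -0.4235, "z": 0, "rx": 0, "ry": 0, "rz": 0, "claw": -1}, {"x": -0.288, "y": -0.4235, "z": 0, "rx": 0, "ry": 0, "rz": 0, "claw": -1}, {"x": -0.288, "y": -0.4235, "z": 0, "rx": 0, "ry": 0, "rz": 0, "claw": -1}]'

```text
time_s: 0.93
tool_pos: [336.6, 308.6, 231.2]
tcp_rot: [-3.142, -0.0, 3.117]
wrist_force: [0.9, 1.1, -0.1]
opening: -0.002
```

Emit:
step_arm --deltas '[{"x": -0.288, "y": -0.4235, "z": 0, "rx": 0, "ry": 0, "rz": 0, "claw": -1}, {"x": -0.288, "y": -0.4235, "z": 0, "rx": 0, "ry": 0, "rz": 0, "claw": -1}, {"x": -0.288, "y": -0.4235, "z": 0, "rx": 0, "ry": 0, "rz": 0, "claw": -1}, {"x": -0.288, "y": -0.4235, "z": 0, "rx": 0, "ry": 0, "rz": 0, "claw": -1}, {"x": -0.288, "y": -0.4235, "z": 0, "rx": 0, "ry": 0, "rz": 0, "claw": -1}]'

```text
time_s: 1.35
tool_pos: [441.4, 147.2, 231.3]
tcp_rot: [3.141, -0.0, 3.116]
wrist_force: [0.3, 0.3, 0.2]
opening: -0.002
```

Emit:
step_arm --deltas '[{"x": -0.288, "y": -0.4235, "z": 0, "rx": 0, "ry": 0, "rz": 0, "claw": -1}, {"x": -0.288, "y": -0.4235, "z": 0, "rx": 0, "ry": 0, "rz": 0, "claw": -1}, {"x": -0.288, "y": -0.4235, "z": 0, "rx": 0, "ry": 0, "rz": 0, "claw": -1}, {"x": -0.288, "y": -0.4235, "z": 0, "rx": 0, "ry": 0, "rz": 0, "claw": -1}, {"x": -0.288, "y": -0.4235, "z": 0, "rx": 0, "ry": 0, "rz": 0, "claw": -1}]'

```text
time_s: 1.77
tool_pos: [546.0, -13.8, 231.1]
tcp_rot: [3.141, -0.0, 3.116]
wrist_force: [0.8, 0.6, 0.7]
opening: -0.0
```

Emit:
step_arm --deltas '[{"x": -0.288, "y": -0.4235, "z": 0, "rx": 0, "ry": 0, "rz": 0, "claw": -1}, {"x": -0.288, "y": -0.4235, "z": 0, "rx": 0, "ry": 0, "rz": 0, "claw": -1}, {"x": -0.288, "y": -0.4235, "z": 0, "rx": 0, "ry": 0, "rz": 0, "claw": -1}, {"x": -0.288, "y": -0.4235, "z": 0, "rx": 0, "ry": 0, "rz": 0, "claw": -1}, {"x": -0.288, "y": -0.4235, "z": 0, "rx": 0, "ry": 0, "rz": 0, "claw": -1}]'

```text
time_s: 2.18
tool_pos: [650.6, -174.8, 230.9]
tcp_rot: [3.141, -0.001, 3.116]
wrist_force: [1.3, 1.7, 0.6]
opening: -0.003
```

Emit:
step_arm --deltas '[{"x": 0, "y": 0, "z": 0.456, "rx": 0, "ry": 0, "rz": 0, "claw": -1}, {"x": 0, "y": 0, "z": 0.456, "rx": 0, "ry": 0, "rz": 0, "claw": -1}, {"x": 0, "y": 0, "z": 0.456, "rx": 0, "ry": 0, "rz": 0, "claw": -1}, {"x": 0, "y": 0, "z": 0.456, "rx": 0, "ry": 0, "rz": 0, "claw": -1}, {"x": 0, "y": 0, "z": 0.4, "rx": 0, "ry": 0, "rz": 0, "claw": -1}]'

```text
time_s: 2.6
tool_pos: [649.1, -172.8, 61.7]
tcp_rot: [3.141, -0.002, 3.116]
wrist_force: [0.7, 0.3, -0.3]
opening: 0.002
```

```bash
python3 - <<'E'
from h import *
a=shot("scene")[1]; c,b=shot("wrist")
a=cv2.resize(a[120:300,200:430],None,fx=2,fy=2)
s=ctrl.sense();print(s["tool_pos"].round(1),s["tcp_rot"].round(3))
b=cv2.resize(b,(480,360)); im=np.zeros((360,940,3),np.uint8); im[:,:460]=a[:360]; im[:,460:]=b
cv2.imwrite("pics/chk1.png",cv2.resize(im,(800,306)))
E
```

```text
[ 646.2 -171.7   58.2] [ 3.137 -0.011  3.117]
```

View pics/chk1.png

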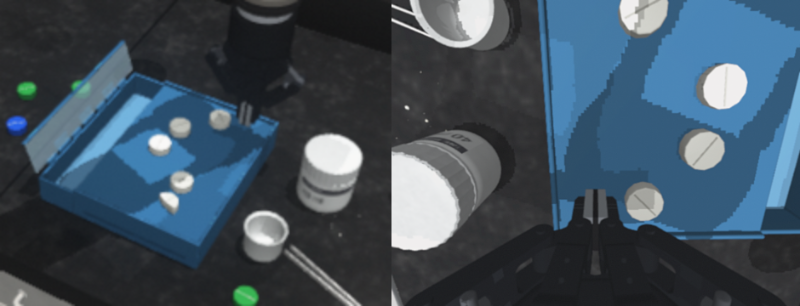

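The fingertips are behind tablet_0 with a small gap, and the tablets are undisturbed. The pose has drifted about 4 mm, so I'm checking the forces.

```bash
python3 - <<'E'
from h import *
s=ctrl.sense()
for k in s: print(k,np.round(s[k],3))
E
```

```text
time_s 2.7
joint_positions [-0.374  0.769  1.278  0.     1.107 -1.921]
joint_vel [ 0.003 -0.074 -0.094  0.001  0.069 -0.012]
joint_efforts [-1.6300e-01 -6.2636e+01 -2.3235e+01 -0.0000e+00 -9.1000e-01  9.0000e-03]
tool_pos [ 646.229 -171.664   58.15 ]
tcp_rot [ 3.137 -0.011  3.117]
wrist_force [-0.379 -0.374 -0.007]
wrist_torque [ 0.044 -0.049 -0.004]
opening 0.003
```

Emit:
step_arm --deltas '[{"x": 0, "y": 0, "z": 0, "rx": 0, "ry": 0, "rz": 0, "claw": -1}]'

```text
time_s: 2.78
tool_pos: [649.6, -172.9, 63.9]
tcp_rot: [3.141, -0.002, 3.118]
wrist_force: [-0.2, 0.4, 1.0]
opening: -0.002
```

Emit:
step_arm --deltas '[{"x": -0.027, "y": 0, "z": 0.065, "rx": 0, "ry": 0, "rz": 0, "claw": -1}, {"x": 0, "y": 0, "z": 0.065, "rx": 0, "ry": 0, "rz": 0, "claw": -1}, {"x": 0, "y": 0, "z": 0.065, "rx": 0, "ry": 0, "rz": 0, "claw": -1}, {"x": 0, "y": 0, "z": 0.06, "rx": 0, "ry": 0, "rz": 0, "claw": -1}, {"x": 0, "y": 0, "z": 0, "rx": 0, "ry": 0, "rz": 0, "claw": -1}]'

```text
time_s: 3.2
tool_pos: [651.7, -172.9, 44.8]
tcp_rot: [3.141, -0.001, 3.12]
wrist_force: [-0.1, 0.1, -0.0]
opening: 0.001
```

Emit:
step_arm --deltas '[{"x": 0, "y": 0.08, "z": 0, "rx": 0, "ry": 0, "rz": 0, "claw": -1}, {"x": 0, "y": 0.1, "z": 0, "rx": 0, "ry": 0, "rz": 0, "claw": -1}, {"x": 0, "y": 0.1, "z": 0, "rx": 0, "ry": 0, "rz": 0, "claw": -1}, {"x": 0, "y": 0.1, "z": 0, "rx": 0, "ry": 0, "rz": 0, "claw": -1}, {"x": 0, "y": 0.1, "z": 0, "rx": 0, "ry": 0, "rz": 0, "claw": -1}]'

```text
time_s: 3.62
tool_pos: [652.9, -135.9, 45.6]
tcp_rot: [3.142, 0.0, 3.121]
wrist_force: [-0.5, -0.3, -0.5]
opening: 0.003
```

Emit:
step_arm --deltas '[{"x": 0, "y": 0.128, "z": 0.003, "rx": 0, "ry": 0, "rz": 0, "claw": -1}, {"x": 0, "y": 0.128, "z": 0.003, "rx": 0, "ry": 0, "rz": 0, "claw": -1}, {"x": 0, "y": 0.128, "z": 0.003, "rx": 0, "ry": 0, "rz": 0, "claw": -1}, {"x": 0, "y": 0.128, "z": 0, "rx": 0, "ry": 0, "rz": 0, "claw": -1}, {"x": 0, "y": 0.128, "z": 0, "rx": 0, "ry": 0, "rz": 0, "claw": -1}]'

```text
time_s: 4.03
tool_pos: [654.4, -88.6, 45.5]
tcp_rot: [-3.141, 0.002, 3.12]
wrist_force: [0.2, -4.0, 5.7]
opening: 0.003
```

Emit:
step_arm --deltas '[{"x": 0, "y": 0.128, "z": 0, "rx": 0, "ry": 0, "rz": 0, "claw": -1}, {"x": 0, "y": 0.128, "z": 0, "rx": 0, "ry": 0, "rz": 0, "claw": -1}, {"x": 0, "y": 0.128, "z": 0, "rx": 0, "ry": 0, "rz": 0, "claw": -1}, {"x": 0, "y": 0.128, "z": 0, "rx": 0, "ry": 0, "rz": 0, "claw": -1}, {"x": 0, "y": 0.1, "z": 0, "rx": 0, "ry": 0, "rz": 0, "claw": -1}]'

```text
time_s: 4.45
tool_pos: [655.3, -42.2, 45.5]
tcp_rot: [-3.141, 0.002, 3.121]
wrist_force: [0.7, -0.9, 1.8]
opening: -0.0
```

Emit:
step_arm --deltas '[{"x": 0, "y": 0, "z": 0, "rx": 0, "ry": 0, "rz": 0, "claw": -1}, {"x": 0, "y": 0, "z": -0.15, "rx": 0, "ry": 0, "rz": 0, "claw": -1}, {"x": 0, "y": 0, "z": -0.2, "rx": 0, "ry": 0, "rz": 0, "claw": -1}, {"x": 0, "y": 0, "z": -0.2, "rx": 0, "ry": 0, "rz": 0, "claw": -1}, {"x": 0, "y": 0, "z": -0.05, "rx": 0, "ry": 0, "rz": 0, "claw": -1}]'

```text
time_s: 4.87
tool_pos: [655.9, -43.6, 92.5]
tcp_rot: [-3.141, 0.004, 3.12]
wrist_force: [0.3, 1.1, 0.7]
opening: -0.006
```

```bash
python3 - <<'E'
from h import *
a=shot("scene")[1]; c,b=shot("wrist")
a=cv2.resize(a[120:300,200:430],None,fx=2,fy=2)
b=cv2.resize(b,(480,360)); im=np.zeros((360,940,3),np.uint8); im[:,:460]=a[:360]; im[:,460:]=b
cv2.imwrite("pics/chk2.png",cv2.resize(im,(800,306)))
E
```

```text
(no output)
```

View pics/chk2.png

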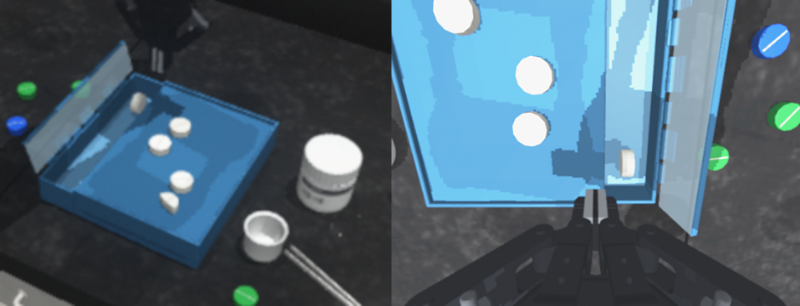

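Tablet_0 is in the trough, standing on edge at wrist-picture (627,163). The other tablets are untouched. Next is tablet_1.

Emit:
step_arm --deltas '[{"x": 0.14, "y": -0.305, "z": 0, "rx": 0, "ry": 0, "rz": 0, "claw": -1}, {"x": 0.14, "y": -0.305, "z": 0, "rx": 0, "ry": 0, "rz": 0, "claw": -1}, {"x": 0.14, "y": -0.305, "z": 0, "rx": 0, "ry": 0, "rz": 0, "claw": -1}, {"x": 0.14, "y": -0.305, "z": 0, "rx": 0, "ry": 0, "rz": 0, "claw": -1}, {"x": 0, "y": 0, "z": 0.1, "rx": 0, "ry": 0, "rz": 0, "claw": -1}]'

```text
time_s: 5.38
tool_pos: [609.3, -137.9, 82.3]
tcp_rot: [-3.14, -0.0, 3.117]
wrist_force: [0.5, -0.3, 0.5]
opening: 0.004
```

Emit:
step_arm --deltas '[{"x": 0, "y": 0, "z": 0.16, "rx": 0, "ry": 0, "rz": 0, "claw": -1}, {"x": 0, "y": 0, "z": 0.14, "rx": 0, "ry": 0, "rz": 0, "claw": -1}, {"x": 0, "y": 0, "z": 0.1, "rx": 0, "ry": 0, "rz": 0, "claw": -1}, {"x": 0, "y": 0, "z": 0.08, "rx": 0, "ry": 0, "rz": 0, "claw": -1}, {"x": 0, "y": 0, "z": 0.04, "rx": 0, "ry": 0, "rz": 0, "claw": -1}]'

```text
time_s: 5.8
tool_pos: [610.4, -132.7, 41.4]
tcp_rot: [3.141, -0.002, 3.122]
wrist_force: [-0.0, 0.7, -0.0]
opening: -0.001
```

Emit:
step_arm --deltas '[{"x": -0.02, "y": 0, "z": -0.01, "rx": 0, "ry": 0, "rz": 0, "claw": -1}, {"x": 0, "y": 0.06, "z": 0, "rx": 0, "ry": 0, "rz": 0, "claw": -1}, {"x": 0, "y": 0.08, "z": 0, "rx": 0, "ry": 0, "rz": 0, "claw": -1}, {"x": 0, "y": 0.08, "z": 0, "rx": 0, "ry": 0, "rz": 0, "claw": -1}, {"x": 0, "y": 0.1, "z": 0, "rx": 0, "ry": 0, "rz": 0, "claw": -1}]'

```text
time_s: 6.22
tool_pos: [613.1, -109.2, 44.5]
tcp_rot: [-3.141, 0.001, 3.12]
wrist_force: [0.1, -0.2, -0.1]
opening: 0.0
```

Emit:
step_arm --deltas '[{"x": 0, "y": 0.12, "z": 0, "rx": 0, "ry": 0, "rz": 0, "claw": -1}, {"x": 0, "y": 0.12, "z": 0, "rx": 0, "ry": 0, "rz": 0, "claw": -1}, {"x": 0, "y": 0.12, "z": 0, "rx": 0, "ry": 0, "rz": 0, "claw": -1}, {"x": 0, "y": 0.12, "z": 0, "rx": 0, "ry": 0, "rz": 0, "claw": -1}, {"x": 0, "y": 0.12, "z": 0, "rx": 0, "ry": 0, "rz": 0, "claw": -1}]'

```text
time_s: 6.63
tool_pos: [614.0, -63.9, 44.2]
tcp_rot: [-3.141, 0.0, 3.121]
wrist_force: [-0.3, -1.7, 1.2]
opening: -0.002
```

Emit:
step_arm --deltas '[{"x": 0, "y": 0.12, "z": 0, "rx": 0, "ry": 0, "rz": 0, "claw": -1}, {"x": 0, "y": 0.12, "z": 0, "rx": 0, "ry": 0, "rz": 0, "claw": -1}, {"x": 0, "y": 0.08, "z": 0, "rx": 0, "ry": 0, "rz": 0, "claw": -1}, {"x": 0, "y": 0, "z": 0, "rx": 0, "ry": 0, "rz": 0, "claw": -1}, {"x": 0, "y": 0, "z": -0.15, "rx": 0, "ry": 0, "rz": 0, "claw": -1}]'

```text
time_s: 7.05
tool_pos: [612.7, -40.1, 53.3]
tcp_rot: [3.141, -0.005, 3.121]
wrist_force: [-0.3, -0.3, -0.2]
opening: 0.002
```

Emit:
step_arm --deltas '[{"x": 0, "y": 0, "z": -0.2, "rx": 0, "ry": 0, "rz": 0, "claw": -1}, {"x": 0, "y": 0, "z": -0.2, "rx": 0, "ry": 0, "rz": 0, "claw": -1}, {"x": 0, "y": 0, "z": -0.1, "rx": 0, "ry": 0, "rz": 0, "claw": -1}, {"x": 0, "y": 0, "z": 0, "rx": 0, "ry": 0, "rz": 0, "claw": -1}]'

```text
time_s: 7.38
tool_pos: [615.6, -41.5, 95.3]
tcp_rot: [-3.141, 0.004, 3.12]
wrist_force: [0.3, 0.5, -0.6]
opening: 0.001
```

Emit:
step_arm --deltas '[{"x": 0.145, "y": -0.285, "z": 0, "rx": 0, "ry": 0, "rz": 0, "claw": -1}, {"x": 0.145, "y": -0.285, "z": 0, "rx": 0, "ry": 0, "rz": 0, "claw": -1}, {"x": 0.145, "y": -0.285, "z": 0, "rx": 0, "ry": 0, "rz": 0, "claw": -1}, {"x": 0.145, "y": -0.285, "z": 0, "rx": 0, "ry": 0, "rz": 0, "claw": -1}, {"x": 0, "y": 0, "z": 0.1, "rx": 0, "ry": 0, "rz": 0, "claw": -1}]'

```text
time_s: 7.8
tool_pos: [567.8, -129.1, 85.7]
tcp_rot: [-3.14, 0.001, 3.117]
wrist_force: [1.0, -0.9, 0.4]
opening: -0.002
```

Emit:
step_arm --deltas '[{"x": 0, "y": 0, "z": 0.18, "rx": 0, "ry": 0, "rz": 0, "claw": -1}, {"x": 0, "y": 0, "z": 0.16, "rx": 0, "ry": 0, "rz": 0, "claw": -1}, {"x": 0, "y": 0, "z": 0.12, "rx": 0, "ry": 0, "rz": 0, "claw": -1}, {"x": 0, "y": 0, "z": 0.08, "rx": 0, "ry": 0, "rz": 0, "claw": -1}, {"x": 0, "y": 0, "z": 0.02, "rx": 0, "ry": 0, "rz": 0, "claw": -1}]'

```text
time_s: 8.22
tool_pos: [568.4, -124.9, 41.7]
tcp_rot: [3.141, -0.002, 3.121]
wrist_force: [-0.2, 0.3, -0.5]
opening: 0.001
```

Emit:
step_arm --deltas '[{"x": 0, "y": 0, "z": 0, "rx": 0, "ry": 0, "rz": 0, "claw": -1}]'

```text
time_s: 8.3
tool_pos: [568.9, -125.1, 42.6]
tcp_rot: [3.141, -0.001, 3.121]
wrist_force: [0.5, 0.0, -0.3]
opening: 0.003
```

Emit:
step_arm --deltas '[{"x": -0.02, "y": 0, "z": -0.015, "rx": 0, "ry": 0, "rz": 0, "claw": -1}, {"x": 0, "y": 0.06, "z": 0, "rx": 0, "ry": 0, "rz": 0, "claw": -1}, {"x": 0, "y": 0.08, "z": 0, "rx": 0, "ry": 0, "rz": 0, "claw": -1}, {"x": 0, "y": 0.08, "z": 0, "rx": 0, "ry": 0, "rz": 0, "claw": -1}, {"x": 0, "y": 0.1, "z": 0, "rx": 0, "ry": 0, "rz": 0, "claw": -1}]'

```text
time_s: 8.72
tool_pos: [571.3, -100.9, 44.7]
tcp_rot: [-3.141, 0.001, 3.12]
wrist_force: [0.0, -0.4, 1.3]
opening: -0.003
```

Emit:
step_arm --deltas '[{"x": 0, "y": 0.12, "z": 0, "rx": 0, "ry": 0, "rz": 0, "claw": -1}, {"x": 0, "y": 0.12, "z": 0, "rx": 0, "ry": 0, "rz": 0, "claw": -1}, {"x": 0, "y": 0.12, "z": 0, "rx": 0, "ry": 0, "rz": 0, "claw": -1}, {"x": 0, "y": 0.12, "z": 0, "rx": 0, "ry": 0, "rz": 0, "claw": -1}, {"x": 0, "y": 0.12, "z": 0, "rx": 0, "ry": 0, "rz": 0, "claw": -1}]'

```text
time_s: 9.13
tool_pos: [572.2, -55.5, 44.6]
tcp_rot: [-3.141, 0.001, 3.121]
wrist_force: [-0.3, -1.7, 2.4]
opening: 0.001
```

Emit:
step_arm --deltas '[{"x": 0, "y": 0.12, "z": 0, "rx": 0, "ry": 0, "rz": 0, "claw": -1}, {"x": 0, "y": 0.09, "z": 0, "rx": 0, "ry": 0, "rz": 0, "claw": -1}, {"x": 0, "y": 0, "z": 0, "rx": 0, "ry": 0, "rz": 0, "claw": -1}, {"x": 0, "y": 0, "z": -0.15, "rx": 0, "ry": 0, "rz": 0, "claw": -1}, {"x": 0, "y": 0, "z": -0.2, "rx": 0, "ry": 0, "rz": 0, "claw": -1}]'

```text
time_s: 9.55
tool_pos: [571.3, -40.6, 70.0]
tcp_rot: [3.141, -0.003, 3.121]
wrist_force: [-0.2, -0.6, 0.3]
opening: -0.0
```

Emit:
step_arm --deltas '[{"x": 0, "y": 0, "z": -0.2, "rx": 0, "ry": 0, "rz": 0, "claw": -1}, {"x": 0, "y": 0, "z": -0.1, "rx": 0, "ry": 0, "rz": 0, "claw": -1}, {"x": 0, "y": 0, "z": 0, "rx": 0, "ry": 0, "rz": 0, "claw": -1}]'

```text
time_s: 9.8
tool_pos: [573.6, -41.3, 95.4]
tcp_rot: [-3.141, 0.004, 3.12]
wrist_force: [0.2, -0.2, 0.2]
opening: -0.005
```

```bash
python3 - <<'E'
from h import *
a=shot("scene")[1]; c,b=shot("top")
a=cv2.resize(a[120:300,200:430],None,fx=2,fy=2)
hsv=cv2.cvtColor(b,cv2.COLOR_BGR2HSV)
m=cv2.inRange(hsv,(0,0,150),(180,60,255)); m[:,:225]=0; m[:,338:]=0; m[:150]=0;m[268:]=0
n,l,st,ce=cv2.connectedComponentsWithStats(m)
for i in range(1,n):
    if st[i,4]>20: print(st[i],ce[i].round(1),ray(c,ce[i],52)[0].round(1))
b=cv2.resize(b[140:280,200:350],(386,360)); cv2.imwrite("pics/chk3.png",cv2.resize(np.hstack([a,b]),(800,340)))
E
```

```text
[248 150  22   4  42] [260.  150.6] [688.4 -58.3  52. ]
[272 161  13  19 187] [278.  169.8] [646.1 -91.1  52. ]
[225 181  38  28 724] [243.3 193.1] [603.3 -20.7  52. ]
[258 183  21  68 908] [267.9 214.5] [557.4 -65.5  52. ]
[301 220  16  15 189] [308.7 227.1] [ 527.3 -141.3   52. ]
[304 240  15  11 119] [311.4 245.2] [ 492.1 -143.5   52. ]
```

View pics/chk3.png

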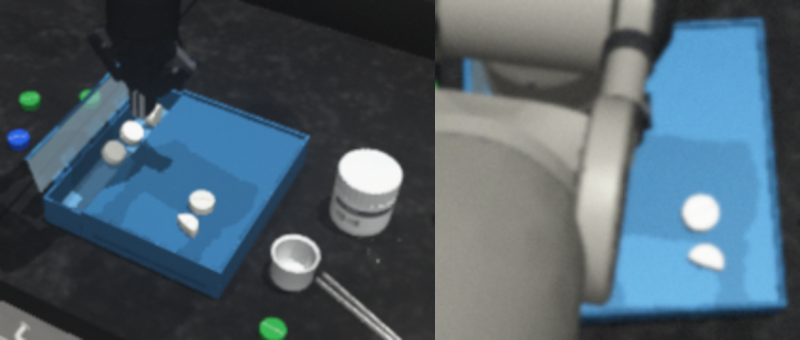

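Emit:
step_arm --deltas '[{"x": 0.113, "y": -0.363, "z": 0, "rx": 0, "ry": 0, "rz": 0, "claw": -1}, {"x": 0.113, "y": -0.363, "z": 0, "rx": 0, "ry": 0, "rz": 0, "claw": -1}, {"x": 0.113, "y": -0.363, "z": 0, "rx": 0, "ry": 0, "rz": 0, "claw": -1}, {"x": 0.113, "y": -0.363, "z": 0, "rx": 0, "ry": 0, "rz": 0, "claw": -1}, {"x": 0.113, "y": -0.363, "z": 0, "rx": 0, "ry": 0, "rz": 0, "claw": -1}]'

```text
time_s: 10.32
tool_pos: [525.9, -176.9, 92.0]
tcp_rot: [3.141, -0.002, 3.121]
wrist_force: [0.6, -1.5, 0.3]
opening: 0.001
```

Emit:
step_arm --deltas '[{"x": 0, "y": 0, "z": 0.14, "rx": 0, "ry": 0, "rz": 0, "claw": -1}, {"x": 0, "y": 0, "z": 0.2, "rx": 0, "ry": 0, "rz": 0, "claw": -1}, {"x": 0, "y": 0, "z": 0.14, "rx": 0, "ry": 0, "rz": 0, "claw": -1}, {"x": 0, "y": 0, "z": 0.1, "rx": 0, "ry": 0, "rz": 0, "claw": -1}, {"x": 0, "y": 0, "z": 0.04, "rx": 0, "ry": 0, "rz": 0, "claw": -1}]'

```text
time_s: 10.73
tool_pos: [526.2, -175.0, 44.6]
tcp_rot: [3.14, -0.003, 3.121]
wrist_force: [-1.0, -0.1, -0.4]
opening: -0.003
```

Emit:
step_arm --deltas '[{"x": 0, "y": 0, "z": 0, "rx": 0, "ry": 0, "rz": 0, "claw": -1}]'

```text
time_s: 10.82
tool_pos: [526.7, -175.1, 45.4]
tcp_rot: [3.141, -0.002, 3.121]
wrist_force: [0.3, -0.9, 0.4]
opening: -0.002
```

Emit:
step_arm --deltas '[{"x": 0, "y": 0.04, "z": 0.012, "rx": 0, "ry": 0, "rz": 0, "claw": -1}, {"x": 0, "y": 0.06, "z": 0, "rx": 0, "ry": 0, "rz": 0, "claw": -1}, {"x": 0, "y": 0.08, "z": 0, "rx": 0, "ry": 0, "rz": 0, "claw": -1}, {"x": 0, "y": 0.08, "z": 0, "rx": 0, "ry": 0, "rz": 0, "claw": -1}, {"x": 0, "y": 0.1, "z": 0, "rx": 0, "ry": 0, "rz": 0, "claw": -1}]'

```text
time_s: 11.23
tool_pos: [527.9, -148.3, 46.1]
tcp_rot: [-3.141, 0.001, 3.121]
wrist_force: [0.6, -0.9, -0.4]
opening: 0.001
```

Emit:
step_arm --deltas '[{"x": 0, "y": 0.12, "z": 0, "rx": 0, "ry": 0, "rz": 0, "claw": -1}, {"x": 0, "y": 0.12, "z": 0, "rx": 0, "ry": 0, "rz": 0, "claw": -1}, {"x": 0, "y": 0.12, "z": 0, "rx": 0, "ry": 0, "rz": 0, "claw": -1}, {"x": 0, "y": 0.12, "z": 0, "rx": 0, "ry": 0, "rz": 0, "claw": -1}, {"x": 0, "y": 0.12, "z": 0, "rx": 0, "ry": 0, "rz": 0, "claw": -1}]'

```text
time_s: 11.65
tool_pos: [528.6, -102.8, 45.7]
tcp_rot: [3.142, 0.0, 3.121]
wrist_force: [0.0, -0.3, 0.3]
opening: 0.0
```

Emit:
step_arm --deltas '[{"x": 0, "y": 0.12, "z": 0, "rx": 0, "ry": 0, "rz": 0, "claw": -1}, {"x": 0, "y": 0.12, "z": 0, "rx": 0, "ry": 0, "rz": 0, "claw": -1}, {"x": 0, "y": 0.12, "z": 0, "rx": 0, "ry": 0, "rz": 0, "claw": -1}, {"x": 0, "y": 0.12, "z": 0, "rx": 0, "ry": 0, "rz": 0, "claw": -1}, {"x": 0, "y": 0.12, "z": 0, "rx": 0, "ry": 0, "rz": 0, "claw": -1}]'

```text
time_s: 12.07
tool_pos: [529.5, -58.0, 45.7]
tcp_rot: [3.141, 0.0, 3.12]
wrist_force: [-0.1, -0.5, 0.4]
opening: -0.002
```

Emit:
step_arm --deltas '[{"x": 0, "y": 0.12, "z": 0, "rx": 0, "ry": 0, "rz": 0, "claw": -1}, {"x": 0, "y": 0.12, "z": 0, "rx": 0, "ry": 0, "rz": 0, "claw": -1}, {"x": 0, "y": 0.04, "z": 0, "rx": 0, "ry": 0, "rz": 0, "claw": -1}, {"x": 0, "y": 0, "z": 0, "rx": 0, "ry": 0, "rz": 0, "claw": -1}, {"x": 0, "y": 0, "z": -0.15, "rx": 0, "ry": 0, "rz": 0, "claw": -1}]'

```text
time_s: 12.48
tool_pos: [528.7, -37.5, 55.4]
tcp_rot: [3.141, -0.004, 3.121]
wrist_force: [0.2, 0.2, -0.2]
opening: 0.001
```

Emit:
step_arm --deltas '[{"x": 0, "y": 0, "z": -0.25, "rx": 0, "ry": 0, "rz": 0, "claw": -1}, {"x": 0, "y": -0.2, "z": -0.35, "rx": 0, "ry": 0, "rz": 0, "claw": -1}, {"x": 0, "y": -0.2, "z": -0.35, "rx": 0, "ry": 0, "rz": 0, "claw": -1}, {"x": 0, "y": 0, "z": -0.35, "rx": 0, "ry": 0, "rz": 0, "claw": -1}, {"x": 0, "y": 0, "z": -0.2, "rx": 0, "ry": 0, "rz": 0, "claw": -1}]'

```text
time_s: 12.9
tool_pos: [530.3, -69.4, 172.4]
tcp_rot: [-3.141, 0.004, 3.119]
wrist_force: [0.3, 0.8, 0.3]
opening: 0.001
```

```bash
python3 - <<'E'
from h import *
import pickle
a0,a=shot("scene"); c,b=shot("wrist"); pickle.dump((a0,c),open("p4.pkl","wb"))
a=cv2.resize(a[120:300,200:430],None,fx=2,fy=2)
b=cv2.resize(b,(480,360)); cv2.imwrite("pics/chk4.png",cv2.resize(np.hstack([a,b]),(800,306)))
E
```

```text
(no output)
```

View pics/chk4.png

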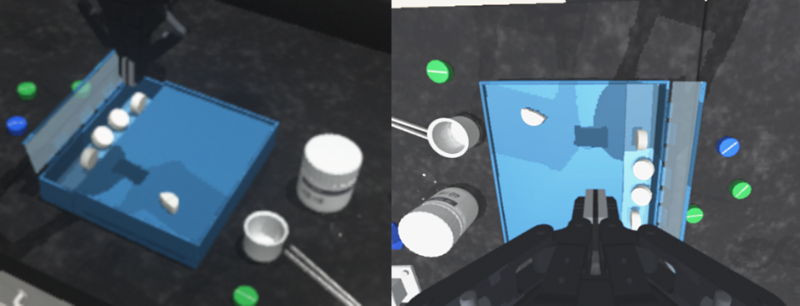

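All four whole tablets are in the trough (wrist picture x≈641, y≈140–215). The broken one is still on the platform at (533,117) and the lid is open. Next I move over to the lid's outer side.

Emit:
step_arm --deltas '[{"x": -0.112, "y": 0.388, "z": 0, "rx": 0, "ry": 0, "rz": 0, "claw": -1}, {"x": -0.112, "y": 0.388, "z": 0, "rx": 0, "ry": 0, "rz": 0, "claw": -1}, {"x": -0.112, "y": 0.388, "z": 0, "rx": 0, "ry": 0, "rz": 0, "claw": -1}, {"x": -0.112, "y": 0.388, "z": 0, "rx": 0, "ry": 0, "rz": 0, "claw": -1}, {"x": -0.112, "y": 0.388, "z": 0, "rx": 0, "ry": 0, "rz": 0, "claw": -1}]'

```text
time_s: 13.42
tool_pos: [574.1, 77.8, 167.9]
tcp_rot: [-3.142, -0.002, 3.12]
wrist_force: [0.8, -0.8, 0.0]
opening: 0.001
```

Emit:
step_arm --deltas '[{"x": 0, "y": 0, "z": 0.3, "rx": 0, "ry": 0, "rz": 0, "claw": -1}, {"x": 0, "y": 0, "z": 0.35, "rx": 0, "ry": 0, "rz": 0, "claw": -1}, {"x": 0, "y": 0, "z": 0.3, "rx": 0, "ry": 0, "rz": 0, "claw": -1}, {"x": 0, "y": 0, "z": 0.2, "rx": 0, "ry": 0, "rz": 0, "claw": -1}, {"x": 0, "y": 0, "z": 0.05, "rx": 0, "ry": 0, "rz": 0, "claw": -1}]'

```text
time_s: 13.83
tool_pos: [571.8, 76.6, 75.1]
tcp_rot: [-3.141, -0.007, 3.121]
wrist_force: [-0.3, -0.2, -0.2]
opening: 0.001
```

Emit:
step_arm --deltas '[{"x": 0, "y": 0, "z": 0, "rx": 0, "ry": 0, "rz": 0, "claw": -1}]'

```text
time_s: 13.92
tool_pos: [573.1, 76.5, 77.3]
tcp_rot: [-3.142, -0.004, 3.12]
wrist_force: [0.5, -0.2, -0.4]
opening: -0.0
```

Emit:
step_arm --deltas '[{"x": 0, "y": -0.13, "z": 0, "rx": 0, "ry": 0, "rz": 0, "claw": -1}, {"x": 0, "y": -0.13, "z": 0, "rx": 0, "ry": 0, "rz": 0, "claw": -1}, {"x": 0, "y": -0.13, "z": 0, "rx": 0, "ry": 0, "rz": 0, "claw": -1}, {"x": 0, "y": -0.13, "z": 0, "rx": 0, "ry": 0, "rz": 0, "claw": -1}, {"x": 0, "y": -0.13, "z": 0, "rx": 0, "ry": 0, "rz": 0, "claw": -1}]'

```text
time_s: 14.33
tool_pos: [573.8, 26.4, 80.3]
tcp_rot: [-3.142, 0.002, 3.12]
wrist_force: [0.3, 0.2, 0.1]
opening: -0.0
```

Emit:
step_arm --deltas '[{"x": 0, "y": -0.08, "z": 0.01, "rx": 0, "ry": 0, "rz": 0, "claw": -1}, {"x": 0, "y": -0.08, "z": 0.02, "rx": 0, "ry": 0, "rz": 0, "claw": -1}, {"x": 0, "y": -0.08, "z": 0.03, "rx": 0, "ry": 0, "rz": 0, "claw": -1}, {"x": 0, "y": -0.05, "z": 0.035, "rx": 0, "ry": 0, "rz": 0, "claw": -1}, {"x": 0, "y": -0.05, "z": 0.035, "rx": 0, "ry": 0, "rz": 0, "claw": -1}]'

```text
time_s: 14.75
tool_pos: [572.8, 2.0, 69.3]
tcp_rot: [3.141, -0.0, 3.12]
wrist_force: [-0.2, 0.8, 0.4]
opening: 0.001
```

```bash
python3 - <<'E'
from h import *
a0,a=shot("scene"); c,b=shot("wrist"); print(ctrl.sense()["tool_pos"],ctrl.sense()["wrist_force"])
a=cv2.resize(a[120:300,200:430],None,fx=2,fy=2)
b=cv2.resize(b,(480,360)); cv2.imwrite("pics/chk5.png",cv2.resize(np.hstack([a,b]),(800,306)))
E
```

```text
[572.46493001   2.0051656   68.95287878] [0.31572807 0.69594176 0.24482612]
```

View pics/chk5.png

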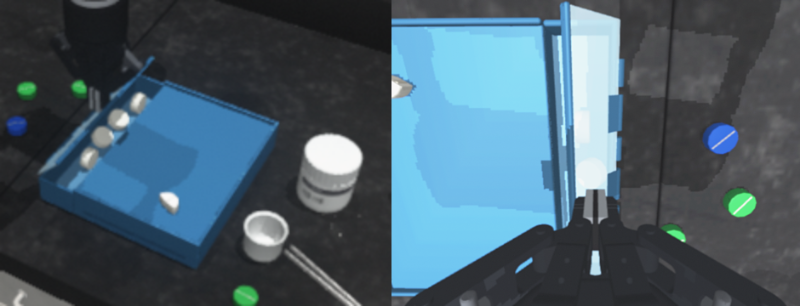

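Emit:
step_arm --deltas '[{"x": 0, "y": -0.04, "z": 0.048, "rx": 0, "ry": 0, "rz": 0, "claw": -1}, {"x": 0, "y": -0.04, "z": 0.048, "rx": 0, "ry": 0, "rz": 0, "claw": -1}, {"x": 0, "y": -0.027, "z": 0.057, "rx": 0, "ry": 0, "rz": 0, "claw": -1}, {"x": 0, "y": -0.027, "z": 0.057, "rx": 0, "ry": 0, "rz": 0, "claw": -1}, {"x": 0, "y": -0.01, "z": 0.04, "rx": 0, "ry": 0, "rz": 0, "claw": -1}]'

```text
time_s: 15.27
tool_pos: [572.4, -8.6, 50.2]
tcp_rot: [3.142, -0.001, 3.12]
wrist_force: [1.2, 0.5, 0.3]
opening: -0.004
```

Emit:
step_arm --deltas '[{"x": 0, "y": -0.01, "z": 0.04, "rx": 0, "ry": 0, "rz": 0, "claw": -1}, {"x": 0, "y": 0, "z": 0.03, "rx": 0, "ry": 0, "rz": 0, "claw": -1}, {"x": 0, "y": 0, "z": 0.02, "rx": 0, "ry": 0, "rz": 0, "claw": -1}, {"x": 0, "y": 0, "z": 0, "rx": 0, "ry": 0, "rz": 0, "claw": -1}]'

```text
time_s: 15.6
tool_pos: [572.6, -9.1, 44.2]
tcp_rot: [3.142, -0.0, 3.121]
wrist_force: [-0.8, 0.3, -0.8]
opening: -0.002
```

Emit:
step_arm --deltas '[{"x": 0, "y": 0, "z": 0.015, "rx": 0, "ry": 0, "rz": 0, "claw": -1}, {"x": 0, "y": 0, "z": 0, "rx": 0, "ry": 0, "rz": 0, "claw": -1}]'

```text
time_s: 15.77
tool_pos: [572.8, -9.1, 44.0]
tcp_rot: [-3.141, 0.001, 3.121]
wrist_force: [-2.4, -0.5, 8.7]
opening: -0.001
```

Firm contact at z = 44.0 mm with 8.7 N, which is the shut lid's top height. I'm retreating straight up and then back for a clear view.

Emit:
step_arm --deltas '[{"x": 0, "y": 0, "z": -0.1, "rx": 0, "ry": 0, "rz": 0, "claw": -1}, {"x": 0, "y": 0, "z": -0.3, "rx": 0, "ry": 0, "rz": 0, "claw": -1}, {"x": 0, "y": 0, "z": -0.45, "rx": 0, "ry": 0, "rz": 0, "claw": -1}, {"x": 0, "y": 0, "z": -0.45, "rx": 0, "ry": 0, "rz": 0, "claw": -1}, {"x": 0, "y": 0, "z": -0.45, "rx": 0, "ry": 0, "rz": 0, "claw": -1}]'

```text
time_s: 16.18
tool_pos: [572.3, -9.0, 175.9]
tcp_rot: [3.141, -0.0, 3.12]
wrist_force: [0.8, -0.3, -0.7]
opening: 0.002
```

Emit:
step_arm --deltas '[{"x": 0.15, "y": 0.45, "z": 0, "rx": 0, "ry": 0, "rz": 0, "claw": -1}, {"x": 0.15, "y": 0.45, "z": 0, "rx": 0, "ry": 0, "rz": 0, "claw": -1}, {"x": 0.15, "y": 0.45, "z": 0, "rx": 0, "ry": 0, "rz": 0, "claw": -1}, {"x": 0.15, "y": 0.45, "z": 0, "rx": 0, "ry": 0, "rz": 0, "claw": -1}, {"x": 0.15, "y": 0.45, "z": 0, "rx": 0, "ry": 0, "rz": 0, "claw": -1}]'

```text
time_s: 16.6
tool_pos: [519.2, 162.2, 174.8]
tcp_rot: [3.141, 0.001, 3.12]
wrist_force: [1.3, 0.8, 0.1]
opening: -0.005
```

Emit:
step_arm --deltas '[{"x": 0.15, "y": 0.45, "z": 0, "rx": 0, "ry": 0, "rz": 0, "claw": -1}, {"x": 0.15, "y": 0.45, "z": 0, "rx": 0, "ry": 0, "rz": 0, "claw": -1}, {"x": 0.15, "y": 0.45, "z": 0, "rx": 0, "ry": 0, "rz": 0, "claw": -1}, {"x": 0, "y": 0, "z": 0, "rx": 0, "ry": 0, "rz": 0, "claw": -1}, {"x": 0, "y": 0, "z": 0, "rx": 0, "ry": 0, "rz": 0, "claw": -1}]'

```text
time_s: 17.02
tool_pos: [487.6, 264.4, 174.5]
tcp_rot: [3.141, 0.0, 3.124]
wrist_force: [-0.1, -0.5, -0.4]
opening: -0.008
```

```bash
python3 - <<'E'
from h import *
a0,a=shot("scene"); c,b=shot("top")
a=cv2.resize(a[120:300,200:430],None,fx=2,fy=2)
b=cv2.resize(b[140:280,200:350],(386,360),interpolation=cv2.INTER_CUBIC); cv2.imwrite("pics/chk6.png",cv2.resize(np.hstack([a,b]),(800,340)))
o=np.array([572,-88.6]);yw=-.0233;R=np.array([[np.cos(yw),-np.sin(yw)],[np.sin(yw),np.cos(yw)]])
# expected free edge (shut, and 0.06 rad open) at both ends and pixels
for cc in(a0,c):
  for th in(0,.06,.15): print(th,proj(cc,[[*(o+R@[x,107-49*np.cos(th)]),44+49*np.sin(th)] for x in(-118,118)]).round(1).tolist())
E
```

```text
0 [[241.5, 230.3], [296.2, 167.0]]
0.06 [[241.4, 229.4], [296.3, 166.0]]
0.15 [[241.1, 227.8], [296.2, 164.5]]
0 [[251.5, 269.3], [247.6, 151.6]]
0.06 [[251.4, 269.1], [247.5, 151.0]]
0.15 [[251.1, 268.8], [247.1, 150.2]]
```

View pics/chk6.png

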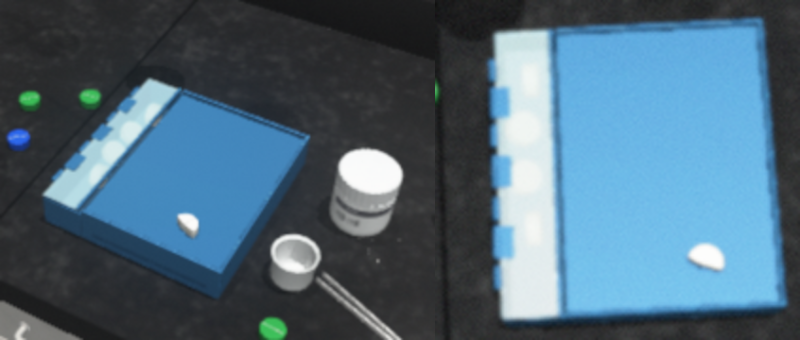

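The lid lies flat over the trough with four tablets visible beneath it. The broken tablet, jar, cup and tweezers are where they were.

```bash
python3 -c "
from h import *
print(ctrl.close_job())"
```

```text
the job is handed in; nothing more can be done
None
```

The job is handed in: all four whole tablets are in the trough, the broken one is still on the platform, and the lid is shut. It took about 17 s of the 48 s allowed, and no verdict was reported.

- **Tablets:** I swept each one straight across on its own with the closed fingertips. Two of them came to rest standing on edge in the trough, but still below the lid. The largest wrist force I read during a sweep was about 7 N, in the first one. Forces were only read at the end of each move, so brief peaks in between were not seen.
- **Lid:** I pushed it over from outside and pressed it down. The fingertip met firm resistance (8.7 N) at z = 44.0 mm, which is the height of the shut lid's top face.
- **Last check:** In the final scene and top pictures the lid lies flat with the four tablets visible under it. By eye, the jar, cup and tweezers had not moved, and the arm was well clear. The pictures alone could not settle the lid angle: at the free edge, 0.06 rad is only about 1 pixel. The evidence that it is fully shut is the fingertip contact height.

One move call was refused at the start because its rows left out some fields. It moved nothing. No other check failed or disagreed.

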